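# Restock the spice box in order and shut it

## Robot

A 6-joint arm with a two-finger parallel gripper is mounted at the origin on the work surface. World frame = base frame: x ahead of the robot, y to its left, z up, the work surface at z = 0. Lengths are in m, angles in degrees, forces in N, time in s.
With the tool pointing down it reaches from about 0.375 to 0.9 m from the base axis. Payload 3.1 kg.
Tool frame: the origin (TCP) lies between the finger pads; the fingertips stand 11 mm ahead of it and the grasp point (between the pads) lies 8 mm behind it; z points along the fingers, y is the line along which they close (so a half turn about z gives the same grasp; the last joint's range is limited). The gripper opens to 87 mm and grips with 3 to 60 N. Pads are 19 mm wide; open, the fingers measure 117 mm over their backs; the gripper's body (75 mm by 190 mm) begins 51 mm behind the grasp point.
Start: joints at [63.455, 30.224, 82.088, -0, 67.689, -10.227], TCP at [0.176, 0.6, 0.234] pointing down, gripper open.
Joint ranges: [-176.69, 176.69], [-43.24, 126.21], [12.49, 139.97], [-82, 262], [0, 151.66], [-163.58, 163.58]. Speed limits (degrees/s): [159.86, 159.86, 180, 180, 180, 180].

## Interface

Orientations are given as a 3x3 rotation matrix whose columns are the frame's x, y, z axes.
In Python, from rig import bot, viewer, workorder, models gives the robot as it stands.
- The arm moves only by the shell command python3 -m jog 'ROWS'. ROWS is JSON, a list of rows, each a list of 7 numbers: the opening, from 0 (shut) to 1 (fully open), then the shift along the tool's x, y, z in m, then the turn, a rotation vector about the tool's x, y, z in degrees. In form: [[claw, x, y, z, ax, ay, az], ...]. A call has 1 to 20 rows; each row is the pose to reach, as a shift and turn from the pose commanded when the call began, along the tool's axes at that moment; what a row does not reach only later rows make up. A row lasts 1/8 s, in which the tool goes at most 62.5 mm and 10.7 degrees, less where a joint would pass 70% of its speed; a pose out of reach is approached as far as the arm can. A call with a gripper value outside its range is refused whole. The fingers move at their own pace and stop on an object; the grip force is fixed at half the most. Time passes only in rows, so rows that repeat a pose let the fingers close. It gives the time, the measured TCP pose, the force, the opening and the grip force at its end, in the units of the state.
- bot.read_state(): the state, without advancing time (a new reading comes with each control period).
- viewer.capture(name): name is "side" or "top" or "wrist"; returns (picture, depth): 400x640x3 uint8, blue, green, red; 400x640 float32, m along the optical axis (not along the pixel's ray), 0 where there is no reading.
- viewer.camera_info(name): a dict with "fx", "fy", "cx", "cy" (pixels), "world_to_cam" (4x4, takes a point from world to camera coordinates). Camera axes: x right, y down, z forward; pixel columns grow to the right and rows downward; lengths in m; the calibration is good to about 2 mm. A picture is of the moment at which its call begins: read the wrist's pose just before it. camera_info takes no time and is no camera call; for the wrist camera it gives the pose at the moment of the call.
- workorder.hand_in(): hands the job in; it is judged then, once.
Trained networks look in the newest picture that a camera, given by its name, has taken for a name from the list of things; names that differ only in an ending like _2 or _b are one class to them, and where a whole thing is asked for, a point or a joint stands for the part that bears it (a point fixed in the world has none). Each returns a list of dicts, best first, with "p" (0 to 1); they miss things now and then, are a little off and sometimes report something else, mostly with a low value. They report only what shows in the picture. A call takes as long as a camera call.
- models.outline_of(camera, thing): "mask" (400x640 bool, what is visible of it).
- models.tip_of(camera, thing): "xyz" ([x, y, z] in m, in world coordinates, good to about 4 mm: a listed point, or the origin of a listed thing).
The state is a dict: "time_s": time; "joint_positions": joint angles; "qvel": joint speeds; "tau": joint torques, N m; "position": TCP position; "tcp_rot": TCP orientation; "force": force on the tool from outside, world axes, zero at the start; "moment": the same for the moment, N m; "opening": opening from 0.0 (shut) to 1.0 (fully open); "grasp_force": force on a finger pad.
Only numpy, scipy, OpenCV 4.12 (cv2) and the standard library are available. Lean on these libraries where they do the work, as an engineer would, in place of code of your own. Each camera call takes 0.05 s, during which the arm holds its last target. There are 200 camera calls.

## Task

Grinding is done: put the three vials left out on the counter back into the front row of the walnut spice box in the order the recipe uses them, first the red-capped one in pocket 1, then the yellow one in pocket 2, then the green one in pocket 3 (counted from the left as you face the latch side; brass pins show the numbers). Stand each vial upright on its pocket's floor without dropping it, then swing the lid down gently until it is fully shut with its brass tongue behind the front rim. Leave the other vials in their pockets and everything else where it is.

Things in the scene. Friction and masses are not known exactly. Their poses are not given: they have to be found in the camera images.
- red_vial: Loose upright glass vial, 90 mm tall, about 70 g: round body 30 mm across and 60 mm high with a flat bottom, narrow neck, then a round red cap 26 mm across and 24 mm high (its top 24 mm); a red paper band round the body. Origin: centre of its underside, z up along its axis. It starts standing on the counter, left out in front of the box.
- yellow_vial: Loose upright glass vial, 90 mm tall, about 70 g: round body 30 mm across and 60 mm high with a flat bottom, narrow neck, then a round yellow cap 26 mm across and 24 mm high (its top 24 mm); a yellow paper band round the body. Origin: centre of its underside, z up along its axis. It starts standing on the counter, left out in front of the box.
- green_vial: Loose upright glass vial, 90 mm tall, about 70 g: round body 30 mm across and 60 mm high with a flat bottom, narrow neck, then a round green cap 26 mm across and 24 mm high (its top 24 mm); a green paper band round the body. Origin: centre of its underside, z up along its axis. It starts standing on the counter, left out in front of the box.
- white_vial: Loose upright glass vial, 90 mm tall, about 70 g: round body 30 mm across and 60 mm high with a flat bottom, narrow neck, then a round white cap 26 mm across and 24 mm high (its top 24 mm); a white paper band round the body. Origin: centre of its underside, z up along its axis. It stands in one of the back-row pockets (4 to 6; which one varies) and must stay there.
- blue_vial: Loose upright glass vial, 90 mm tall, about 70 g: round body 30 mm across and 60 mm high with a flat bottom, narrow neck, then a round blue cap 26 mm across and 24 mm high (its top 24 mm); a blue paper band round the body. Origin: centre of its underside, z up along its axis. It stands in one of the back-row pockets (4 to 6; which one varies) and must stay there.
- black_vial: Loose upright glass vial, 90 mm tall, about 70 g: round body 30 mm across and 60 mm high with a flat bottom, narrow neck, then a round black cap 26 mm across and 24 mm high (its top 24 mm); a black paper band round the body. Origin: centre of its underside, z up along its axis. It stands in one of the back-row pockets (4 to 6; which one varies) and must stay there.
- spice_box: Walnut box, fixed. Origin: centre of its underside, at counter height. 166 mm deep (x), 196 wide (y), walls 8, rim 66 high. -x is its front (brass latch plate), +x its hinge side; facing the front, +y is at your left. Insert (top 56 high): rows of square pockets 1, 2, 3 (front) and 4, 5, 6 (back), from your left. Behind these, a 48 mm compartment with spoon and stopper.
- pocket5 (a point): Centre of the floor of the middle back-row pocket. The back row (4, 5, 6 from the left) is 46 mm behind the front row (1, 2, 3); pockets are 56 mm apart along a row. Brass pins show each number: on the box's front rim for 1 to 3, on the bar between the rows for 4 to 6. Axes as the box's.
- pocket1 (a point): Centre of the felt floor of pocket 1 (front row, left as you face the front), 36 by 36 mm. The floor is 10 mm above the counter, 46 below the insert's top, 56 below the box's rim, so a standing vial rises 34 mm above the rim. Axes as the box's: x towards the hinges, y along the row towards pocket 1, z up.
- pocket2 (a point): Centre of the felt floor of pocket 2 (front row, middle as you face the front), 36 by 36 mm. The floor is 10 mm above the counter, 46 below the insert's top, 56 below the box's rim, so a standing vial rises 34 mm above the rim. Axes as the box's: x towards the hinges, y along the row towards pocket 1, z up.
- pocket3 (a point): Centre of the felt floor of pocket 3 (front row, right as you face the front), 36 by 36 mm. The floor is 10 mm above the counter, 46 below the insert's top, 56 below the box's rim, so a standing vial rises 34 mm above the rim. Axes as the box's: x towards the hinges, y along the row towards pocket 1, z up.
- hinge (a point): Middle of the lid's hinge line, on the top of the box's back edge, 66 mm above the counter. Axes as the box's: the hinge line is its y, its x points away from the box's front.
- lid_panel (a joint): Lid angle, rad: 0 shut, 1.57 upright, at most 2.05 (leaning back). A walnut tray 166 mm deep, 196 wide, 48 high outside, 40 inside, 0.32 kg, clearing the vials' tops; the shut box is 114 mm high. Its friction hinge (0.42 N m) holds it wherever it is left, it neither falls nor springs; 1 to 5 N at its front edge moves it. It must be pushed all the way to 0.
- lid_edge (a point): Middle of the lid's outer front edge (where its top panel meets its front wall), 166 mm in front of and 48 mm above the hinge line when shut; the uppermost back corner of the lid when it stands open. Axes turn with the lid: x from front towards hinge, y along the hinge line, z out of the lid's outer face.
- tongue (a point): Tip of the lid's brass tongue (26 mm wide, 3 thick), inside the middle of the lid's front wall, 12 mm below the lid's rim; on shutting it drops behind the box's front rim. A brass thumb tab (34 mm wide, 4 thick) sticks 13 mm out of the lid's front wall there, 6 mm above the lid's rim. Axes turn with the lid.
- spoon: Tiny steel spoon, about 90 mm long, 19 mm wide and 4 mm thick, lying in the box's rear compartment; leave alone. Origin: underside, near its middle.
- stopper: Green glass stopper, 26 mm across, 28 mm tall, standing on its head in the box's rear compartment; leave alone. Origin: centre of its underside.
- mortar: White ceramic mortar 104 mm across at the rim and 62 mm tall with a pestle in it (leaning out to 106 mm high); leave alone. Origin: centre of its underside; the pestle leans out towards its -x.
- pepper_mill: Pale wooden pepper mill, 56 mm across, 182 mm tall; leave alone. Origin: centre of its underside.
- salt_dish: Blue ceramic salt dish, 80 mm across, 35 mm tall; leave alone. Origin: centre of its underside.

How it is judged:
By the outcome, as a careful person would: the job done as asked, in the order asked, and still so for the second after the job is handed in, with the robot touching nothing.
It also fails if it takes over 72 s, if anything falls off the work surface, if the arm or the gripper's body presses on something with over 40 N, if the wrist force passes 120 N, or if a joint passes its speed limit or range.

## Working session

There is one attempt and no reset: what is moved stays moved. The work goes in short steps, Python scripts to look and compute and a shell command to move; the robot and the scene stay as the last step left them, time stands still between calls to the robot, and variables do not carry over. Pictures are saved under pics/ and viewed, at most 10 in all, crops included, and the job is handed in when it is done.

```bash
ls; mkdir -p pics
cat > h.py <<'E'
import numpy as np, cv2
from rig import bot, viewer, workorder, models
def snap(n,f):
    im,d=viewer.capture(n); cv2.imwrite('pics/'+f,im); return im,d
def world(n,u,v,z):
    c=viewer.camera_info(n); return c
E
python3 - <<'E'
from h import *
s=bot.read_state(); print(s['time_s'],s['position'],np.round(s['tcp_rot'],3).tolist(),s['opening'])
a,d=snap('top','t1.png'); b,_=snap('side','s1.png')
for cam in ('top','side'):
  for t in ['red_vial','yellow_vial','green_vial','spice_box','pocket1','pocket2','pocket3','pocket5','hinge','lid_edge','tongue','mortar','pepper_mill','salt_dish','white_vial','blue_vial','black_vial']:
    r=models.tip_of(cam,t)
    print(cam,t,[(np.round(x['xyz'],3).tolist(),round(x['p'],2)) for x in r[:2]])
print(bot.read_state()['time_s'])
E
```

```text
pics
0.0 [0.175242   0.59917858 0.23256288] [[-0.96, 0.281, -0.001], [0.281, 0.96, -0.002], [0.0, -0.002, -1.0]] 0.9986252972479579
top red_vial [([0.488, 0.244, 0.002], 0.58)]
top yellow_vial [([0.587, 0.215, 0.002], 0.41)]
top green_vial [([0.486, 0.244, 0.0], 0.24)]
top spice_box [([0.547, -0.033, 0.001], 0.85), ([0.548, -0.037, 0.01], 0.65)]
top pocket1 [([0.552, -0.034, 0.01], 0.89), ([0.606, 0.01, 0.007], 0.88)]
top pocket2 [([0.552, -0.034, 0.01], 0.89), ([0.606, 0.01, 0.007], 0.88)]
top pocket3 [([0.552, -0.034, 0.01], 0.89), ([0.606, 0.01, 0.007], 0.88)]
top pocket5 [([0.552, -0.034, 0.01], 0.89), ([0.606, 0.01, 0.007], 0.88)]
top hinge [([0.539, -0.116, 0.065], 0.56)]
top lid_edge [([0.535, -0.198, 0.221], 0.75), ([0.588, 0.213, 0.002], 0.52)]
top tongue [([0.538, -0.136, 0.224], 0.66)]
top mortar [([0.677, 0.396, 0.003], 0.67)]
top pepper_mill [([0.508, -0.44, 0.002], 0.64)]
top salt_dish []
top white_vial [([0.505, 0.344, -0.0], 0.59), ([0.489, -0.031, 0.007], 0.41)]
top blue_vial [([0.603, -0.034, 0.013], 0.47), ([0.486, -0.026, 0.009], 0.29)]
top black_vial [([0.488, 0.
[... 371 characters left out ...]
6, -0.034, 0.008], 0.97), ([0.607, 0.009, 0.009], 0.75)]
side pocket3 [([0.546, -0.034, 0.008], 0.97), ([0.607, 0.009, 0.009], 0.75)]
side pocket5 [([0.546, -0.034, 0.008], 0.97), ([0.607, 0.009, 0.009], 0.75)]
side hinge [([0.54, -0.113, 0.063], 0.59)]
side lid_edge [([0.533, -0.193, 0.22], 0.59)]
side tongue [([0.539, -0.136, 0.219], 0.74), ([0.602, -0.038, 0.012], 0.45)]
side mortar [([0.672, 0.401, 0.004], 0.69), ([0.59, -0.083, 0.007], 0.41)]
side pepper_mill [([0.508, -0.446, -0.002], 0.88)]
side salt_dish [([0.372, -0.408, 0.002], 0.64)]
side white_vial [([0.494, -0.029, 0.007], 0.71)]
side blue_vial [([0.602, -0.038, 0.012], 0.57)]
side black_vial [([0.547, -0.033, 0.009], 0.43)]
1.8
```

View pictures.

View pics/t1.png

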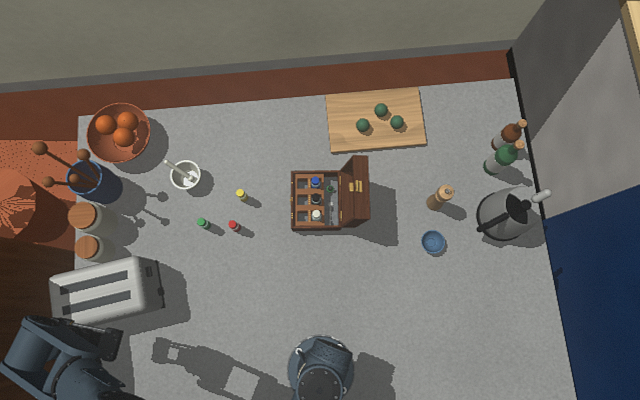

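View pics/s1.png

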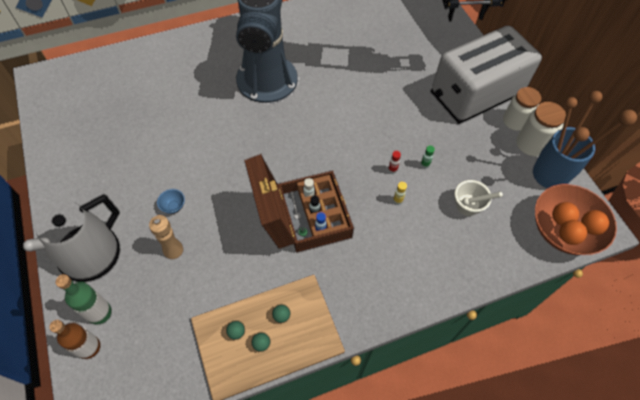

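```bash
python3 -m jog '[[0.6,0,0,-0.06,0,0,0],[0.6,0,0,-0.12,0,0,0],[0.6,-0.04,-0.03,-0.165,0,0,6],[0.6,-0.09,-0.066,-0.165,0,0,15],[0.6,-0.14,-0.103,-0.165,0,0,24],[0.6,-0.19,-0.14,-0.165,0,0,33],[0.6,-0.24,-0.177,-0.165,0,0,42],[0.6,-0.29,-0.214,-0.165,0,0,51],[0.6,-0.34,-0.251,-0.165,0,0,60],[0.6,-0.39,-0.288,-0.165,0,0,68],[0.6,-0.44,-0.325,-0.165,0,0,73],[0.6,-0.47,-0.347,-0.165,0,0,76],[0.6,-0.485,-0.358,-0.165,0,0,76.7],[0.6,-0.485,-0.358,-0.165,0,0,76.7],[0.6,-0.485,-0.358,-0.165,0,0,76.7]]'
python3 - <<'E'
from h import *
s=bot.read_state(); print(s['time_s'],s['position'],np.round(s['tcp_rot'],3).tolist(),s['opening'],np.round(s['joint_positions'],1))
a,d=snap('wrist','w1.png')
c=viewer.camera_info('wrist');print(c)
for t in ['red_vial','yellow_vial','green_vial','spice_box','pocket2','hinge','lid_edge','tongue','white_vial','blue_vial','black_vial']:
    r=models.tip_of('wrist',t)
    print(t,[(np.round(x['xyz'],3).tolist(),round(x['p'],2)) for x in r[:4]])
E
```

```text
time_s: 3.68
position: [0.5394, 0.1213, 0.3986]
tcp_rot: [[0.051, 0.999, -0.001], [0.999, -0.051, 0.001], [0.001, -0.001, -1.0]]
force: [-0.6, 0.7, -0.3]
opening: 0.602
grasp_force: 0.0
3.675 [0.53944302 0.12126427 0.39859915] [[0.051, 0.999, -0.001], [0.999, -0.051, 0.001], [0.001, -0.001, -1.0]] 0.6024972269163292 [ 1.1 15.9 78.9  0.  85.2  4. ]
{'fx': 304.3406818915076, 'fy': 304.3406818915076, 'cx': 321.1356982636015, 'cy': 197.18391203951157, 'world_to_cam': array([[ 9.98739732e-01, -5.01807512e-02, -9.16992921e-04,
        -5.31916154e-01],
       [-4.83475324e-02, -9.66836155e-01,  2.50779515e-01,
         7.16711728e-02],
       [-1.34708864e-02, -2.50419131e-01, -9.68043797e-01,
         5.88797547e-01],
       [ 0.00000000e+00,  0.00000000e+00,  0.00000000e+00,
         1.00000000e+00]])}
red_vial [([0.483, 0.242, -0.0], 0.68)]
yellow_vial [([0.588, 0.212, -0.004], 0.59)]
green_vial [([0.502, 0.344, 0.0], 0.77)]
spice_box [([0.551, -0.031, -0.001], 0.67)]
pocket2 [([0.547, -0.036, 0.012], 0.89), ([0.607, 0.007, 0.012], 0.75), ([0.552, 0.012, 0.012], 0.67), ([0.49, 0.018, 0.011], 0.61)]
hinge [([0.543, -0.118, 0.066], 0.73)]
lid_edge []
tongue [([0.543, -0.12, 0.062], 0.32)]
white_vial [([0.493, -0.029, 0.01], 0.73)]
blue_vial [([0.601, -0.034, 0.006], 0.43)]
black_vial [([0.544, -0.034, 0.012], 0.54)]
```

View pics/w1.png

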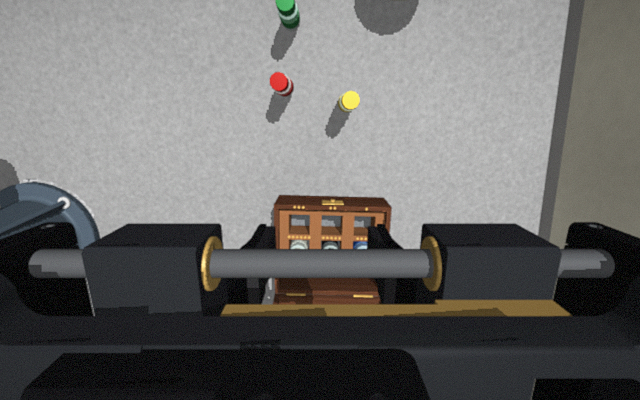

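```bash
cat >> h.py <<'E'
def cloud(n):
    im,d=viewer.capture(n); c=viewer.camera_info(n)
    v,u=np.mgrid[:400,:640]; P=np.stack([(u-c['cx'])/c['fx']*d,(v-c['cy'])/c['fy']*d,d],-1)
    T=np.linalg.inv(c['world_to_cam']); return im,d,P@T[:3,:3].T+T[:3,3]
def caps(im,W,d):
    h=cv2.cvtColor(im,cv2.COLOR_BGR2HSV).astype(int); H,S,V=h[...,0],h[...,1],h[...,2]
    out={}
    for k,m in dict(red=(H<6)|(H>174),yellow=(H>24)&(H<34),green=(H>50)&(H<80)).items():
        m=m&(S>110)&(V>50)&(d>0)&(W[...,2]>.082)&(W[...,2]<.15)
        p=W[m]
        if len(p)>8:
            p=p[p[:,2]>np.percentile(p[:,2],70)-.006]
            out[k]=(len(p),((p[:,:3].min(0)+p[:,:3].max(0))/2).round(4),np.median(p,0).round(4))
    return out
def rim(im,W,d):
    x,y,z=W[...,0],W[...,1],W[...,2]
    m=(d>0)&(z>.060)&(z<.072)&(abs(x-.547)<.12)&(y>.02)&(y<.07)
    return W[m]
E
python3 - <<'E'
from h import *
for n in ('wrist','top','side'):
    im,d,W=cloud(n); print(n); 
    for k,v in caps(im,W,d).items(): print(k,v)
    p=rim(im,W,d); print(len(p),p.min(0),p.max(0),np.median(p,0)); 
    r=cv2.minAreaRect((p[:,:2]*1000).astype(np.float32)); print(r)
print(bot.read_state()['time_s'])
E
```

```text
wrist
red (268, array([0.4843, 0.2438, 0.0901]), array([0.4845, 0.2436, 0.0916]))
yellow (233, array([0.5852, 0.2138, 0.0915]), array([0.5861, 0.2141, 0.0916]))
green (162, array([0.5007, 0.3382, 0.0919]), array([0.5011, 0.3392, 0.0916]))
838 [0.45479938 0.02001048 0.06002102] [0.6517269  0.05717123 0.07082555] [0.54999868 0.04538806 0.06727176]
((553.0643920898438, 33.78182601928711), (36.5797119140625, 196.33932495117188), 86.90164947509766)
top
green (37, array([0.4989, 0.3415, 0.0901]), array([0.4973, 0.3422, 0.0896]))
181 [0.45417923 0.02052149 0.060071  ] [0.6483234  0.05385295 0.07125759] [0.55077814 0.04193015 0.06488565]
((551.451416015625, 33.98065185546875), (32.846824645996094, 193.4459228515625), 87.82833862304688)
side
red (50, array([0.4845, 0.2444, 0.0894]), array([0.4844, 0.2437, 0.089 ]))
yellow (26, array([0.5869, 0.2139, 0.0893]), array([0.5859, 0.215 , 0.0892]))
green (38, array([0.502 , 0.3444, 0.0907]), array([0.5018, 0.3424, 0.0891]))
258 [0.45267645 0.02162944 0.06005542] [0.65230253 0.05765204 0.07182993] [0.55297543 0.04302788 0.06492749]
((552.4810180664062, 39.75189208984375), (199.62777709960938, 36.00892639160156), 0.06944351643323898)
4.425
```

```bash
python3 -m jog '[[0.6,0.04,-0.02,0.02,0,0,0],[0.6,0.08,-0.04,0.06,0,0,0],[0.6,0.115,-0.058,0.12,0,0,0],[0.6,0.12,-0.061,0.17,0,0,0],[0.6,0.12,-0.061,0.22,0,0,0],[0.6,0.12,-0.061,0.26,0,0,0],[0.6,0.12,-0.061,0.29,0,0,0],[0.6,0.12,-0.061,0.31,0,0,0],[0.6,0.12,-0.061,0.32,0,0,0],[0.6,0.12,-0.061,0.3265,0,0,0],[0.6,0.12,-0.061,0.3265,0,0,0],[0.1,0.12,-0.061,0.3265,0,0,0],[0.1,0.12,-0.061,0.3265,0,0,0],[0.1,0.12,-0.061,0.3265,0,0,0],[0.1,0.12,-0.061,0.3265,0,0,0],[0.1,0.12,-0.061,0.3265,0,0,0]]'
```

```text
time_s: 6.42
position: [0.486, 0.2431, 0.0723]
tcp_rot: [[0.053, 0.999, 0.0], [0.999, -0.053, 0.0], [0.0, 0.0, -1.0]]
force: [-0.9, 0.2, 2.0]
opening: 0.287
grasp_force: 29.9
```

```bash
python3 -m jog '[[0.1,0,0,-0.02,0,0,0],[0.1,0,0,-0.06,0,0,0],[0.1,0,0,-0.11,0,0,0],[0.1,-0.02,0.01,-0.15,0,0,0],[0.1,-0.06,0.035,-0.15,0,0,0],[0.1,-0.1,0.06,-0.15,0,0,0],[0.1,-0.125,0.071,-0.14,0,0,0],[0.1,-0.129,0.073,-0.13,0,0,0],[0.1,-0.129,0.073,-0.128,0,0,0],[0.1,-0.129,0.073,-0.128,0,0,0],[0.1,-0.129,0.073,-0.128,0,0,0]]'
python3 - <<'E'
from h import *
im,d,W=cloud('wrist'); cv2.imwrite('pics/w2.png',im); np.savez('w2.npz',d=d,W=W,im=im)
p=rim(im,W,d); print(len(p),p.min(0),p.max(0)); print(cv2.minAreaRect((p[:,:2]*1000).astype(np.float32)))
for t in ['pocket2']:
    print([(np.round(x['xyz'],3).tolist(),round(x['p'],2)) for x in models.tip_of('wrist',t)])
E
```

```text
time_s: 7.8
position: [0.5517, 0.1114, 0.2003]
tcp_rot: [[0.051, 0.999, 0.0], [0.999, -0.051, 0.0], [0.0, 0.0, -1.0]]
force: [-0.6, -0.3, -0.3]
opening: 0.288
grasp_force: 29.9
6 [0.49361649 0.05380119 0.0608764 ] [0.4955489  0.0548136  0.06542992]
((494.6602478027344, 54.384117126464844), (0.7985039353370667, 1.9699008464813232), 78.80284881591797)
[([0.547, -0.036, 0.015], 0.88)]
```

View pics/w2.png

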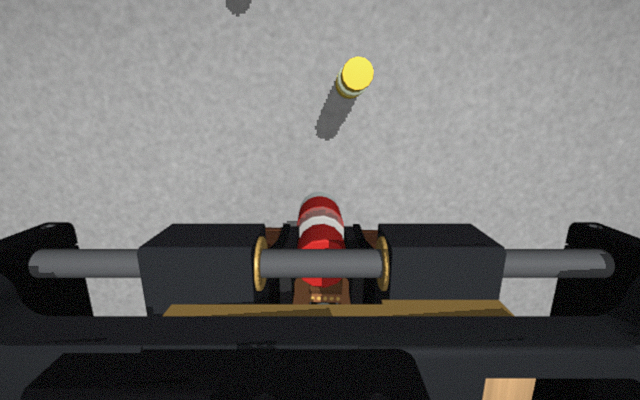

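```bash
python3 -m jog '[[0.1,-0.01,0,-0.03,0,-5,0],[0.1,-0.03,0,-0.06,0,-13,0],[0.1,-0.05,0,-0.07,0,-21,0],[0.1,-0.066,0,-0.07,0,-27,0],[0.1,-0.066,0,-0.07,0,-27,0],[0.1,-0.066,0,-0.07,0,-27,0]]'
python3 - <<'E'
from h import *
im,d,W=cloud('wrist'); cv2.imwrite('pics/w3.png',im); np.savez('w3.npz',d=d,W=W,im=im)
p=rim(im,W,d); print(len(p),p.min(0),p.max(0)); print(cv2.minAreaRect((p[:,:2]*1000).astype(np.float32)))
print([(np.round(x['xyz'],3).tolist(),round(x['p'],2)) for x in models.tip_of('wrist','pocket2')])
E
```

```text
time_s: 8.65
position: [0.5485, 0.0449, 0.2701]
tcp_rot: [[0.047, 0.999, -0.024], [0.891, -0.052, -0.452], [-0.452, 0.0, -0.892]]
force: [0.4, 0.4, -0.2]
opening: 0.286
grasp_force: 29.9
2310 [0.45385135 0.020006   0.0600132 ] [0.6514196  0.05740426 0.07001484]
((552.8822631835938, 33.380226135253906), (37.32905578613281, 196.269775390625), 86.72779846191406)
[([0.546, -0.036, 0.015], 0.95), ([0.552, 0.011, 0.012], 0.77), ([0.492, 0.017, 0.012], 0.69), ([0.607, 0.006, 0.01], 0.56)]
```

View pics/w3.png

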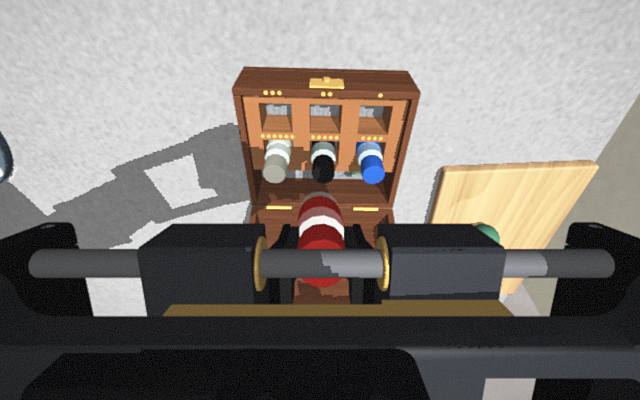

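Run:
```python
from h import *
f=np.load('w3.npz'); W=f['W'];d=f['d']
a=np.radians(-3.2); u=np.array([np.cos(a),np.sin(a)]); g=np.array([-np.sin(a),np.cos(a)])
X=(W[...,:2]-[.553,.0]); s=X@u*1000; t=X@g*1000; z=W[...,2]*1000
m=(d>0)&(abs(s)<105)&(t>-60)&(t<70)
# box pts: front edge / sides at rim level
r=m&(z>63)&(z<70); 
e=[np.percentile(t[r&(abs(s-c)<8)],99) for c in range(-80,81,20)]; print('front edge t',np.round(e,1), 'sides',np.percentile(s[r],[.3,99.7]), 'z med',np.median(z[r]))
i=m&(z>53)&(z<60.5)
def hist(v,sel,lo,hi):
    h,_=np.histogram(v[sel],np.arange(lo,hi+1)); return dict(zip(range(lo,hi),h.tolist()))
print('bar z',np.median(z[i]))
top=m&(z>53)&(z<61); low=m&(z<48)
for nm,sel in (('top',top),('low',low)):
  print(nm,'s-profile t 8..22', hist(s,sel&(t>8)&(t<22),-95,95).values())
  for c in (-56,0,56): print(nm,'t prof s',c,hist(t,sel&(abs(s-c)<10),-15,52).values())
```

```text
front edge t [51.6 51.1 50.6 51.3 51.1 50.2 49.  48.4 47.9] sides [-100.58172036   95.39364283] z med 67.69173882925381
bar z 57.80818262713011
top s-profile t 8..22 dict_values([0, 0, 12, 12, 8, 13, 8, 10, 11, 10, 11, 8, 12, 9, 11, 9, 10, 10, 18, 1, 0, 0, 0, 0, 0, 0, 0, 0, 0, 0, 0, 0, 0, 0, 0, 0, 0, 0, 0, 0, 0, 0, 0, 0, 0, 0, 0, 0, 0, 0, 0, 0, 0, 0, 3, 10, 9, 10, 11, 12, 11, 10, 9, 8, 10, 9, 12, 11, 12, 12, 10, 9, 9, 7, 11, 0, 0, 0, 0, 0, 0, 0, 0, 0, 0, 0, 0, 0, 0, 0, 0, 0, 0, 0, 0, 0, 0, 0, 0, 0, 0, 0, 0, 0, 0, 0, 0, 0, 0, 0, 3, 12, 12, 11, 10, 9, 9, 10, 9, 10, 11, 11, 10, 10, 10, 9, 13, 9, 9, 11, 7, 1, 0, 0, 0, 0, 0, 0, 0, 0, 0, 0, 0, 0, 0, 0, 0, 0, 0, 0, 0, 0, 0, 0, 0, 0, 0, 0, 0, 0, 0, 0, 0, 0, 0, 0, 15, 11, 11, 10, 10, 12, 11, 9, 11, 12, 9, 12, 10, 11, 10, 11, 15, 4, 0, 0, 0, 0, 0, 0])
top t prof s -56 dict_values([13, 14, 8, 16, 10, 16, 12, 13, 20, 27, 7, 0, 0, 0, 0, 0, 0, 0, 0, 0, 0, 0, 0, 0, 0, 0, 0, 0, 0, 0, 0, 0, 0, 0, 0, 0, 0, 0, 0, 0, 0, 0, 0, 0, 0, 15, 16, 12, 15, 19, 19, 35, 3, 0, 0, 0, 0, 0, 0, 0, 0, 0, 0, 0, 2, 50, 5])
top t prof s 0 dict_values([15, 10, 10, 15, 15, 
[... 1106 characters left out ...]
0, 35, 178, 25, 10, 10, 12, 14, 11, 13, 11, 14, 14, 9, 9, 16, 9, 7, 0, 0, 0, 0, 0, 0, 0, 0, 0, 0, 0, 0, 0, 0, 0, 0, 0, 0, 0, 0, 0, 0, 0, 0, 0, 0, 0, 0, 0, 0, 0, 0, 0, 0, 0, 0, 0, 0, 0, 29, 231, 27])
low t prof s 0 dict_values([0, 0, 0, 0, 0, 0, 0, 57, 173, 10, 17, 9, 11, 15, 10, 9, 10, 15, 14, 10, 10, 13, 13, 3, 0, 0, 0, 0, 0, 0, 0, 0, 0, 0, 0, 0, 0, 0, 0, 0, 0, 0, 0, 0, 0, 0, 0, 0, 0, 0, 0, 0, 0, 0, 0, 0, 0, 0, 0, 0, 0, 0, 0, 43, 134, 26, 33])
low t prof s 56 dict_values([0, 0, 0, 0, 0, 1, 103, 125, 9, 14, 13, 10, 11, 13, 14, 8, 12, 13, 8, 15, 8, 12, 3, 0, 0, 0, 0, 0, 0, 0, 0, 0, 0, 0, 0, 0, 0, 0, 0, 0, 0, 0, 0, 0, 0, 0, 0, 0, 0, 0, 0, 0, 0, 0, 0, 0, 0, 0, 0, 0, 0, 0, 133, 135, 17, 16, 13])
```

```bash
python3 -m jog '[[0.1,0,0.01,0,0,8,0],[0.1,0,0.03,0.01,0,17,0],[0.1,0.003,0.05,0.03,0,24,0],[0.1,0.005,0.06,0.06,0,27,0],[0.1,0.005,0.0606,0.08,0,27,0],[0.1,0.005,0.0606,0.087,0,27,0],[0.1,0.005,0.0606,0.087,0,27,0],[0.1,0.005,0.0606,0.087,0,27,0]]'
python3 - <<'E'
from h import *
s=bot.read_state(); print(s['position'],s['tcp_rot'].round(4).tolist() if hasattr(s['tcp_rot'],'round') else s['tcp_rot'])
E
```

```text
time_s: 9.75
position: [0.6077, 0.0068, 0.1913]
tcp_rot: [[0.052, 0.999, 0.002], [0.999, -0.052, -0.0], [-0.0, 0.002, -1.0]]
force: [-0.7, 0.2, -0.4]
opening: 0.287
grasp_force: 29.9
[0.60770946 0.00676592 0.1913062 ] [[0.052, 0.9986, 0.0019], [0.9986, -0.052, -0.0001], [-0.0, 0.0019, -1.0]]
```

```bash
python3 -m jog '[[0.1,0,0,0.03,0,0,0],[0.1,0,0,0.055,0,0,0],[0.1,0,0,0.07,0,0,0],[0.1,0,0,0.08,0,0,0],[0.1,0,0,0.09,0,0,0],[0.1,0,0,0.098,0,0,0],[0.1,0,0,0.104,0,0,0],[0.1,0,0,0.107,0,0,0],[0.1,0,0,0.107,0,0,0]]'
```

```text
time_s: 10.88
position: [0.6071, 0.0062, 0.0832]
tcp_rot: [[0.053, 0.999, -0.0], [0.999, -0.053, -0.0], [-0.0, -0.0, -1.0]]
force: [0.8, 0.4, -0.4]
opening: 0.289
grasp_force: 29.9
```

```bash
python3 -m jog '[[0.1,0,0,0.0005,0,0,0],[0.1,0,0,0.001,0,0,0],[0.1,0,0,0.0015,0,0,0],[0.1,0,0,0.0015,0,0,0]]'
```

```text
time_s: 11.38
position: [0.6073, 0.0063, 0.0823]
tcp_rot: [[0.053, 0.999, 0.001], [0.999, -0.053, -0.0], [-0.0, 0.001, -1.0]]
force: [-2.0, 0.7, 3.0]
opening: 0.288
grasp_force: 29.9
```

```bash
python3 -m jog '[[0.1,0,0,0.0005,0,0,0],[0.1,0,0,0.0005,0,0,0]]'
```

```text
time_s: 11.62
position: [0.6074, 0.0062, 0.0823]
tcp_rot: [[0.053, 0.999, 0.001], [0.999, -0.053, -0.0], [-0.0, 0.001, -1.0]]
force: [-2.4, -0.2, 6.5]
opening: 0.284
grasp_force: 29.9
```

```bash
python3 -m jog '[[0.48,0,0,0,0,0,0],[0.48,0,0,0,0,0,0],[0.48,0,0,0,0,0,0],[0.48,0,0,-0.015,0,0,0],[0.48,0,0,-0.04,0,0,0],[0.5,0,0,-0.08,0,0,0],[0.55,0.04,-0.006,-0.11,0,0,0],[0.6,0.09,-0.015,-0.11,0,0,0],[0.6,0.14,-0.023,-0.11,0,0,0],[0.6,0.185,-0.03,-0.1,0,0,0],[0.6,0.205,-0.0324,-0.07,0,0,0],[0.6,0.206,-0.0324,-0.04,0,0,0],[0.6,0.206,-0.0324,-0.015,0,0,0],[0.6,0.206,-0.0324,0.002,0,0,0],[0.6,0.206,-0.0324,0.0095,0,0,0],[0.6,0.206,-0.0324,0.0095,0,0,0],[0.1,0.206,-0.0324,0.0095,0,0,0],[0.1,0.206,-0.0324,0.0095,0,0,0],[0.1,0.206,-0.0324,0.0095,0,0,0],[0.1,0.206,-0.0324,0.0095,0,0,0]]'
```

```text
time_s: 14.12
position: [0.5859, 0.2137, 0.0722]
tcp_rot: [[0.053, 0.999, 0.001], [0.999, -0.053, 0.0], [0.0, 0.001, -1.0]]
force: [0.4, -0.5, 2.4]
opening: 0.288
grasp_force: 30.0
```

```bash
python3 -m jog '[[0.1,0,0,-0.02,0,0,0],[0.1,0,0,-0.06,0,0,0],[0.1,0,0,-0.1,0,0,0],[0.1,-0.03,-0.003,-0.12,0,0,0],[0.1,-0.07,-0.008,-0.12,0,0,0],[0.1,-0.12,-0.014,-0.12,0,0,0],[0.1,-0.165,-0.02,-0.12,0,0,0],[0.1,-0.195,-0.023,-0.11,0,0,0],[0.1,-0.204,-0.0241,-0.1,0,0,0],[0.1,-0.204,-0.0241,-0.09,0,0,0],[0.1,-0.204,-0.0241,-0.09,0,0,0],[0.1,-0.204,-0.0241,-0.09,0,0,0]]'
python3 - <<'E'
from h import *
im,d,W=cloud('side'); cv2.imwrite('pics/s2.png',cv2.resize(im[120:270,220:430],None,fx=3,fy=3,interpolation=cv2.INTER_CUBIC)); print(caps(im,W,d), bot.read_state()['position'])
E
```

```text
time_s: 15.62
position: [0.5511, 0.0123, 0.1617]
tcp_rot: [[0.051, 0.999, 0.0], [0.999, -0.051, 0.0], [0.0, 0.0, -1.0]]
force: [0.5, -0.5, -0.2]
opening: 0.289
grasp_force: 30.0
{'red': (63, array([0.6042, 0.0074, 0.1002]), array([0.6049, 0.0075, 0.0997])), 'green': (41, array([0.5024, 0.3444, 0.0898]), array([0.5019, 0.343 , 0.0883]))} [0.55118205 0.01221777 0.16191022]
```

View pics/s2.png

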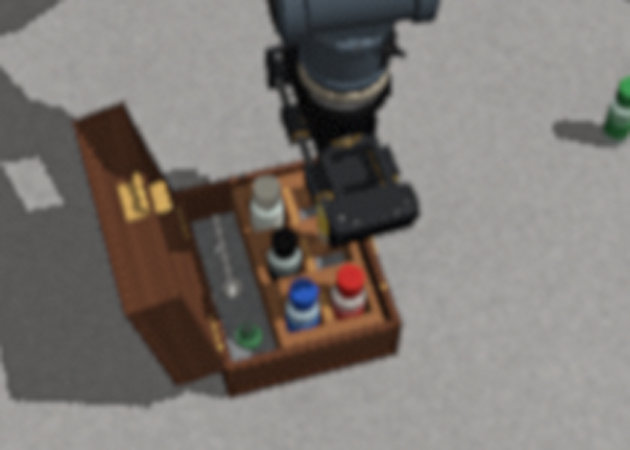

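```bash
python3 -m jog '[[0.1,-0.0008,0,0.02,0,0,0],[0.1,-0.0008,0,0.035,0,0,0],[0.1,-0.0008,0,0.047,0,0,0],[0.1,-0.0008,0,0.059,0,0,0],[0.1,-0.0008,0,0.069,0,0,0],[0.1,-0.0008,0,0.075,0,0,0],[0.1,-0.0008,0,0.078,0,0,0],[0.1,-0.0008,0,0.079,0,0,0],[0.1,-0.0008,0,0.0795,0,0,0],[0.1,-0.0008,0,0.0795,0,0,0]]'
```

```text
time_s: 16.92
position: [0.551, 0.0104, 0.0825]
tcp_rot: [[0.053, 0.999, 0.001], [0.999, -0.053, -0.0], [-0.0, 0.001, -1.0]]
force: [-0.0, -0.5, -1.3]
opening: 0.288
grasp_force: 30.0
```

```bash
python3 -m jog '[[0.1,0,0,0.0005,0,0,0],[0.1,0,0,0.0008,0,0,0],[0.1,0,0,0.0008,0,0,0]]'
```

```text
time_s: 17.3
position: [0.5511, 0.0104, 0.0821]
tcp_rot: [[0.053, 0.999, 0.001], [0.999, -0.053, -0.0], [-0.0, 0.001, -1.0]]
force: [-0.3, 0.6, 6.2]
opening: 0.287
grasp_force: 30.0
```

```bash
python3 -m jog '[[0.48,0,0,0,0,0,0],[0.48,0,0,0,0,0,0],[0.48,0,0,0,0,0,0],[0.48,0,0,-0.015,0,0,0],[0.48,0,0,-0.04,0,0,0],[0.5,0,0,-0.08,0,0,0],[0.55,0.04,-0.008,-0.11,0,0,0],[0.6,0.095,-0.019,-0.11,0,0,0],[0.6,0.15,-0.031,-0.11,0,0,0],[0.6,0.205,-0.042,-0.11,0,0,0],[0.6,0.26,-0.053,-0.11,0,0,0],[0.6,0.31,-0.063,-0.1,0,0,0],[0.6,0.328,-0.067,-0.07,0,0,0],[0.6,0.3295,-0.067,-0.04,0,0,0],[0.6,0.3295,-0.067,-0.015,0,0,0],[0.6,0.3295,-0.067,0.002,0,0,0],[0.6,0.3295,-0.067,0.009,0,0,0],[0.6,0.3295,-0.067,0.009,0,0,0]]'
python3 -m jog '[[0.1,0,0,0,0,0,0],[0.1,0,0,0,0,0,0],[0.1,0,0,0,0,0,0],[0.1,0,0,0,0,0,0]]'
```

```text
time_s: 19.55
position: [0.5015, 0.3429, 0.0727]
tcp_rot: [[0.053, 0.999, 0.0], [0.999, -0.053, 0.0], [0.0, 0.0, -1.0]]
force: [-1.0, 1.1, 0.8]
opening: 0.6
grasp_force: 0.0
time_s: 20.05
position: [0.5014, 0.3431, 0.0728]
tcp_rot: [[0.053, 0.999, 0.001], [0.999, -0.053, 0.0], [0.0, 0.001, -1.0]]
force: [-0.2, 0.4, 1.6]
opening: 0.291
grasp_force: 30.0
```

```bash
python3 -m jog '[[0.1,0,0,-0.02,0,0,0],[0.1,0,0,-0.06,0,0,0],[0.1,-0.01,0,-0.1,0,0,0],[0.1,-0.04,0.001,-0.12,0,0,0],[0.1,-0.09,0.003,-0.12,0,0,0],[0.1,-0.145,0.005,-0.12,0,0,0],[0.1,-0.2,0.007,-0.12,0,0,0],[0.1,-0.255,0.009,-0.12,0,0,0],[0.1,-0.3,0.0105,-0.12,0,0,0],[0.1,-0.322,0.011,-0.11,0,0,0],[0.1,-0.327,0.0112,-0.09,0,0,0],[0.1,-0.327,0.0112,-0.09,0,0,0],[0.1,-0.327,0.0112,-0.09,0,0,0]]'
python3 - <<'E'
from h import *
im,d,W=cloud('side'); cv2.imwrite('pics/s3.png',cv2.resize(im[120:270,220:430],None,fx=3,fy=3,interpolation=cv2.INTER_CUBIC)); print(caps(im,W,d), bot.read_state()['position'])
E
```

```text
time_s: 21.68
position: [0.4954, 0.0162, 0.1628]
tcp_rot: [[0.052, 0.999, 0.0], [0.999, -0.052, 0.0], [0.0, 0.0, -1.0]]
force: [-0.1, 0.8, -0.2]
opening: 0.288
grasp_force: 30.0
{'red': (66, array([0.6041, 0.008 , 0.0994]), array([0.6056, 0.0077, 0.099 ])), 'yellow': (29, array([0.5503, 0.0105, 0.1   ]), array([0.5519, 0.0114, 0.0984]))} [0.49556872 0.01624527 0.16303685]
```

```bash
python3 -m jog '[[0.1,0,0,0.02,0,0,0],[0.1,0,0,0.035,0,0,0],[0.1,0,0,0.047,0,0,0],[0.1,0,0,0.059,0,0,0],[0.1,0,0,0.069,0,0,0],[0.1,0,0,0.075,0,0,0],[0.1,0,0,0.078,0,0,0],[0.1,0,0,0.079,0,0,0],[0.1,0,0,0.0795,0,0,0],[0.1,0,0,0.0795,0,0,0]]'
```

```text
time_s: 22.98
position: [0.4954, 0.0158, 0.0832]
tcp_rot: [[0.053, 0.999, 0.001], [0.999, -0.053, -0.0], [-0.0, 0.001, -1.0]]
force: [0.0, -0.1, -1.0]
opening: 0.291
grasp_force: 30.0
```

```bash
python3 -m jog '[[0.1,0,0,0.0005,0,0,0],[0.1,0,0,0.001,0,0,0],[0.1,0,0,0.001,0,0,0]]'
```

```text
time_s: 23.35
position: [0.4954, 0.0158, 0.0828]
tcp_rot: [[0.053, 0.999, 0.001], [0.999, -0.053, -0.0], [-0.0, 0.001, -1.0]]
force: [-0.6, 0.9, 6.1]
opening: 0.289
grasp_force: 30.0
```

```bash
python3 -m jog '[[0.48,0,0,0,0,0,0],[0.48,0,0,0,0,0,0],[0.48,0,0,0,0,0,0],[0.48,0,0,-0.015,0,0,0],[0.48,0,0,-0.04,0,0,0],[0.3,0,0,-0.09,0,0,0],[0.1,0.005,0.01,-0.14,0,0,0],[0,0.015,0.03,-0.18,0,-8,0],[0,0.025,0.045,-0.187,0,-17,0],[0,0.032,0.053,-0.187,0,-25,0],[0,0.032,0.053,-0.187,0,-27,0],[0,0.032,0.053,-0.187,0,-27,0],[0,0.032,0.053,-0.187,0,-27,0]]'
python3 - <<'E'
from h import *
im,d,W=cloud('wrist'); cv2.imwrite('pics/w4.png',im[:300]); print(caps(im,W,d))
for c in ('wrist','side','top'):
  if c!='wrist': viewer.capture(c)
  for t in ('lid_edge','hinge','tongue','green_vial'): print(c,t,[(np.round(x['xyz'],3).tolist(),round(x['p'],2)) for x in models.tip_of(c,t)[:2]])
E
```

```text
time_s: 24.98
position: [0.5493, 0.044, 0.2693]
tcp_rot: [[0.048, 0.999, -0.025], [0.89, -0.054, -0.453], [-0.453, -0.0, -0.891]]
force: [-0.4, -0.3, -0.2]
opening: 0.005
grasp_force: 0.0
{'red': (465, array([0.6053, 0.0083, 0.0997]), array([0.6051, 0.0098, 0.1016])), 'yellow': (446, array([0.5513, 0.0111, 0.1   ]), array([0.5516, 0.0123, 0.1017])), 'green': (468, array([0.4956, 0.0184, 0.0999]), array([0.4957, 0.0199, 0.1017]))}
wrist lid_edge []
wrist hinge [([0.544, -0.12, 0.065], 0.82)]
wrist tongue []
wrist green_vial [([0.496, 0.018, 0.008], 0.6)]
side lid_edge [([0.532, -0.191, 0.219], 0.63), ([0.374, -0.406, 0.001], 0.57)]
side hinge [([0.54, -0.114, 0.066], 0.6), ([0.611, 0.008, 0.008], 0.31)]
side tongue [([0.539, -0.135, 0.22], 0.59)]
side green_vial [([0.494, 0.014, 0.01], 0.69)]
top lid_edge [([0.534, -0.198, 0.221], 0.8), ([0.494, 0.016, 0.009], 0.61)]
top hinge [([0.542, -0.119, 0.067], 0.69)]
top tongue [([0.538, -0.139, 0.221], 0.86)]
top green_vial [([0.498, 0.015, 0.01], 0.66), ([0.54, -0.135, 0.222], 0.55)]
```

View pics/w4.png

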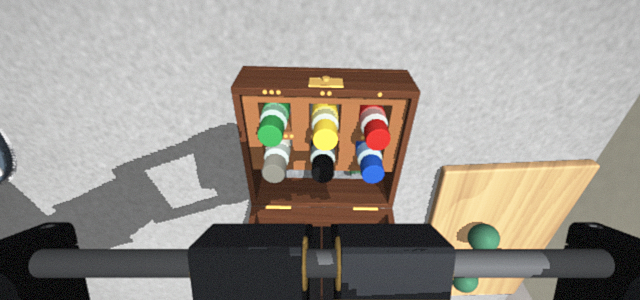

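```bash
python3 -m jog '[[0,-0.01,0,-0.02,0,8,0],[0,-0.02,0,-0.04,0,17,0],[0,-0.032,0,-0.062,0,25,0],[0,-0.032,0,-0.062,0,27,0],[0,-0.032,0,-0.062,0,27,0]]'
```

```text
time_s: 26.35
position: [0.5491, 0.0443, 0.3378]
tcp_rot: [[0.054, 0.999, -0.002], [0.999, -0.054, -0.001], [-0.001, -0.002, -1.0]]
force: [0.4, 0.0, 0.2]
opening: 0.006
grasp_force: 0.0
```

```bash
python3 -m jog '[[0,-0.04,0,0,0,0,0],[0,-0.09,0,0,0,0,0.5],[0,-0.14,-0.001,0,0,0,1],[0,-0.19,-0.001,0,0,0,1.4],[0,-0.24,-0.002,0,0,0,1.4],[0,-0.28,-0.002,0,0,0,1.4],[0,-0.295,-0.002,0.01,0,0,1.4],[0,-0.295,-0.002,0.05,0,0,1.4],[0,-0.295,-0.002,0.09,0,0,1.4],[0,-0.295,-0.002,0.12,0,0,1.4],[0,-0.295,-0.002,0.138,0,0,1.4],[0,-0.295,-0.002,0.138,0,0,1.4],[0,-0.295,-0.002,0.138,0,0,1.4]]'
```

```text
time_s: 27.98
position: [0.5326, -0.2489, 0.2007]
tcp_rot: [[0.076, 0.997, -0.0], [0.997, -0.076, 0.0], [0.0, -0.0, -1.0]]
force: [0.2, -0.8, -0.2]
opening: 0.005
grasp_force: 0.0
```

```bash
python3 -m jog '[[0,0.02,0,0,0,0,0],[0,0.035,0,0,0,0,0],[0,0.04,0,0,0,0,0],[0,0.045,0,0,0,0,0],[0,0.05,0,0,0,0,0],[0,0.055,0,0,0,0,0],[0,0.06,0,0,0,0,0],[0,0.065,0,0,0,0,0],[0,0.07,0,0,0,0,0]]'
python3 -m jog '[[0,0.005,0,0,0,0,0],[0,0.01,0,0,0,0,0],[0,0.016,0,0,0,0,0],[0,0.022,0,-0.002,0,0,0],[0,0.028,0,-0.004,0,0,0],[0,0.034,0,-0.006,0,0,0],[0,0.04,0,-0.009,0,0,0],[0,0.047,0,-0.012,0,0,0],[0,0.053,0,-0.015,0,0,0]]'
python3 - <<'E'
from h import *
for c in ('side','top'):
  im,_=viewer.capture(c); cv2.imwrite(f'pics/lid_{c}.png',im)
  for t in ('lid_edge','tongue'): print(c,t,[(np.round(x['xyz'],3).tolist(),round(x['p'],2)) for x in models.tip_of(c,t)[:2]])
E
```

```text
time_s: 29.1
position: [0.5383, -0.1806, 0.2013]
tcp_rot: [[0.077, 0.997, 0.002], [0.997, -0.077, -0.002], [-0.001, 0.002, -1.0]]
force: [0.2, -4.7, 2.5]
opening: 0.009
grasp_force: 2.0
time_s: 30.22
position: [0.5413, -0.1264, 0.2158]
tcp_rot: [[0.077, 0.997, -0.001], [0.997, -0.077, 0.001], [0.0, -0.001, -1.0]]
force: [-0.9, -3.3, -1.2]
opening: 0.004
grasp_force: 1.3
side lid_edge [([0.543, -0.102, 0.241], 0.6)]
side tongue [([0.546, -0.05, 0.207], 0.86)]
top lid_edge [([0.553, 0.011, 0.009], 0.6), ([0.539, -0.106, 0.238], 0.56)]
top tongue [([0.543, -0.047, 0.206], 0.55)]
```

```bash
python3 -m jog '[[0,0.007,0,-0.001,0,0,0],[0,0.014,0,-0.002,0,0,0],[0,0.02,0,-0.003,0,0,0],[0,0.027,0,-0.0035,0,0,0],[0,0.034,0,-0.0035,0,0,0],[0,0.0415,0,-0.0035,0,0,0],[0,0.048,0,-0.002,0,0,0],[0,0.055,0,-0.001,0,0,0],[0,0.062,0,0.001,0,0,0],[0,0.068,0,0.003,0,0,0],[0,0.075,0,0.006,0,0,0],[0,0.081,0,0.009,0,0,0],[0,0.087,0,0.012,0,0,0],[0,0.093,0,0.0155,0,0,0],[0,0.099,0,0.019,0,0,0]]'
```

```text
time_s: 32.4
position: [0.5494, -0.028, 0.1965]
tcp_rot: [[0.077, 0.997, -0.0], [0.997, -0.077, 0.0], [0.0, -0.0, -1.0]]
force: [0.2, -2.0, 0.4]
opening: 0.003
grasp_force: 0.7
```

```bash
python3 -m jog '[[0,0.005,0,0.004,0,0,0],[0,0.01,0,0.009,0,0,0],[0,0.0155,0,0.0136,0,0,0],[0,0.02,0,0.0185,0,0,0],[0,0.0245,0,0.0235,0,0,0],[0,0.029,0,0.029,0,0,0],[0,0.033,0,0.0345,0,0,0],[0,0.037,0,0.04,0,0,0],[0,0.041,0,0.046,0,0,0],[0,0.043,0,0.05,0,0,0],[0,0.045,0,0.054,0,0,0],[0,0.047,0,0.058,0,0,0]]'
python3 - <<'E'
from h import *
for c in ('side','top'):
  im,_=viewer.capture(c); cv2.imwrite(f'pics/lid2_{c}.png',im)
  for t in ('lid_edge','tongue'): print(c,t,[(np.round(x['xyz'],3).tolist(),round(x['p'],2)) for x in models.tip_of(c,t)[:2]])
E
```

```text
time_s: 33.9
position: [0.553, 0.0185, 0.1385]
tcp_rot: [[0.077, 0.997, -0.0], [0.997, -0.077, -0.0], [-0.0, -0.0, -1.0]]
force: [0.5, -0.6, 1.4]
opening: 0.009
grasp_force: 0.5
side lid_edge [([0.555, 0.047, 0.13], 0.63)]
side tongue [([0.672, 0.399, 0.004], 0.36), ([0.555, 0.047, 0.13], 0.25)]
top lid_edge [([0.675, 0.396, -0.001], 0.65)]
top tongue []
```

```bash
python3 -m jog '[[0,0.001,0,0.002,0,0,0],[0,0.002,0,0.004,0,0,0],[0,0.003,0,0.006,0,0,0],[0,0.003,0,0.008,0,0,0],[0,0.004,0,0.01,0,0,0],[0,0.004,0,0.0115,0,0,0],[0,0.004,0,0.0125,0,0,0],[0,0.004,0,0.0125,0,0,0]]'
```

```text
time_s: 35.2
position: [0.5531, 0.0223, 0.1261]
tcp_rot: [[0.077, 0.997, -0.0], [0.997, -0.077, -0.0], [-0.0, -0.0, -1.0]]
force: [0.0, 0.5, -0.3]
opening: 0.006
grasp_force: 0.1
```

```bash
python3 -m jog '[[0,0,0,0.0005,0,0,0],[0,0,0,0.001,0,0,0],[0,0,0,0.001,0,0,0]]'
```

```text
time_s: 35.58
position: [0.5531, 0.0224, 0.1254]
tcp_rot: [[0.077, 0.997, -0.0], [0.997, -0.077, 0.0], [0.0, -0.0, -1.0]]
force: [-1.1, 1.3, 3.1]
opening: 0.005
grasp_force: 1.6
```

```bash
python3 -m jog '[[0,0,0,0.0005,0,0,0],[0,0,0,0.001,0,0,0],[0,0,0,0.0015,0,0,0],[0,0,0,0.0015,0,0,0],[0,0,0,0.0015,0,0,0]]'
```

```text
time_s: 36.2
position: [0.5532, 0.0224, 0.1253]
tcp_rot: [[0.077, 0.997, 0.0], [0.997, -0.077, -0.0], [-0.0, 0.0, -1.0]]
force: [-2.8, 1.4, 12.5]
opening: 0.006
grasp_force: 6.3
```

```bash
python3 -m jog '[[0,0,0,0,0,0,0],[0,0,0,-0.005,0,0,0],[0,0,0,-0.02,0,0,0],[0,0,0,-0.06,0,0,0],[0,0.05,0,-0.12,0,0,0],[0,0.11,0,-0.17,0,0,0],[0,0.17,0,-0.2,0,0,0],[0,0.22,0,-0.2,0,0,0],[0,0.23,0,-0.2,0,0,0],[0,0.23,0,-0.2,0,0,0]]'
python3 - <<'E'
from h import *
im,d,W=cloud('wrist'); cv2.imwrite('pics/w5.png',im[:320])
s=bot.read_state();print(s['time_s'],s['position'])
x,y,z=W[...,0],W[...,1],W[...,2]
m=(d>0)&(z>.08)&(z<.14)&(abs(x-.55)<.09)&(y<.055)&(y>-.1)
print(m.sum(), [(k,np.round(np.median(z[m&(abs(y-k)<.008)]),4)) for k in (.045,.02,-.01,-.04) if (m&(abs(y-k)<.008)).any()])
im,d,W=cloud('side'); cv2.imwrite('pics/s5.png',cv2.resize(im[120:270,220:430],None,fx=3,fy=3,interpolation=cv2.INTER_CUBIC))
x,y,z=W[...,0],W[...,1],W[...,2]
m=(d>0)&(z>.08)&(z<.14)&(abs(x-.55)<.09)&(y<.055)&(y>-.13)
print([(k,np.round(np.median(z[m&(abs(y-k)<.01)]),4)) for k in (.04,.02,-.02,-.06,-.1) if (m&(abs(y-k)<.01)).any()])
E
```

```text
time_s: 37.45
position: [0.5709, 0.2538, 0.3246]
tcp_rot: [[0.073, 0.997, 0.002], [0.997, -0.073, 0.0], [0.0, 0.002, -1.0]]
force: [-0.5, -0.3, 0.2]
opening: 0.002
grasp_force: 0.0
37.5 [0.57069301 0.25213008 0.32396504]
0 []
[(0.04, np.float64(0.1132)), (0.02, np.float64(0.1133)), (-0.02, np.float64(0.1136)), (-0.06, np.float64(0.1132)), (-0.1, np.float64(0.1129))]
```

View pics/s5.png

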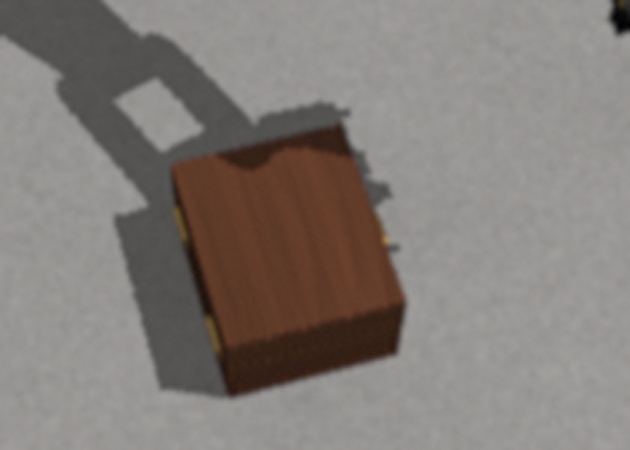

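View pics/w5.png

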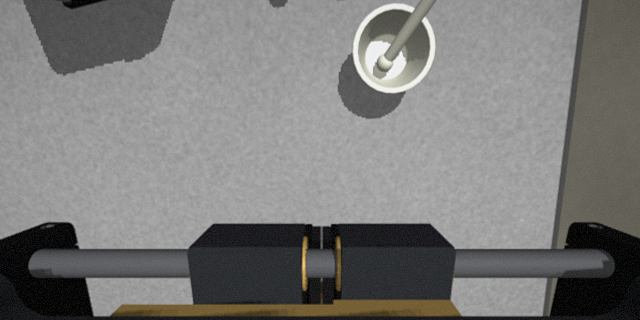

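The side picture shows the lid shut and level: its top reads 113 mm all over, and no gap shows at the front edge (crop pixels 345–405, 130–300). The wrist picture shows only the counter and the undisturbed mortar at (395, 50), with the arm clear of everything.

```bash
python3 -c "
from rig import workorder; print(workorder.hand_in())"
```

```text
the job is handed in; nothing more can be done
None
```

The red, yellow and green vials stand upright in pockets 1, 2 and 3, the lid is pushed fully shut (top level at about 113 mm, though the tongue itself can't be seen behind the rim), and the job was handed in at about 37.5 s.

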